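# Unclip and uncover the specimen box

## Task

Open the longer of the two clip boxes so the tubes in it can be reached: first flip the sprung clips at both of its ends outwards, off the lid and right over, then lift the lid off by its handle and set it down, handle up, in the middle of the dark bench mat, without dropping it. Leave both clips open.

Things in the scene. Friction and masses are not known exactly. Their poses are not given: they have to be found in the camera images.
- clip_box: The longer clip box: white, fixed, 110 (own x) x 170 (own y) x 100 mm high; origin at the centre of its underside, z up. Its loose white lid (116 x 176 mm) lies on the rim, top face at 106 mm; a lip under it reaches 8 mm into the box with 2.5 mm play: lift straight up. A grey clip hooks over the lid at each end (+y, -y). The small square clip box (80 x 90 x 60 mm) at the back right is not meant.
- clip_left (a joint): Sprung clip at the box's +y end, 0 = shut, 2.0 rad = open (outwards and down). Grey flap 50 mm wide along box x, hinged along x at y 92, z 71 mm of the box; shut, it stands up to z 143, inner face at y 90, hook rib to y 80 at z 108-114. Held shut up to 0.55 rad, then it springs open. Fingertips at z 120 that push the inner face outwards (2-3 N) to y 150-165 flip it.
- clip_right (a joint): The same clip mirrored at the box's -y end: 0 rad = shut, 2.0 rad = fully open, swinging outwards (towards the box's -y) and down. The same heights and distances hold with y negative. Open, each clip's tip lies 157 mm from the box's centre, about 41 mm high.
- lid_grip (a point): Centre of the lid's handle: a grey bar 66 mm long (lid x), 14 mm wide (lid y, the width to grip), 14 mm high, on two end posts 12 mm wide. At the start 130 mm above the box's underside over its middle; 24 mm above the lid's top face, 38 mm above the underside of the lid's lip. Axes as the lid's, z up. Lid about 0.15 kg.
- mat_top (a point): Centre of the top face of the dark bench mat, 140 mm (x) by 200 mm (y), 4 mm thick, fixed on the worktop between centrifuge and microscope. Axes as the mat's. The lid lies here with its handle's centre 38 mm above this point.

How it is judged (in metres and radians):
On the way, in this order (a step that is already met when the one before it is completed fails the run):
1. both clips of the long box are flipped open while the lid still lies on it (value of joint each of clip_left, clip_right above 1.2 rad and distance of lid_grip from where it was at the start of the episode below 0.02 m), for 0.2 s.
2. the lid is lifted clear of the box, roughly level (height (world z) of lid_grip above 0.155 m and angle between lid_grip's own z axis and vertical below 0.5 rad), for 0.1 s.
3. the lid is brought down to within about 2 cm of the mat while the gripper is still at its handle (height (world z) of lid_grip below 0.065 m and distance between the grasp point and lid_grip below 0.05 m).
At the end, for the whole second after the job is handed in: Both clips of the long box stay open past 1.2 rad, and the lid lies flat on the mat, handle up (within 10 degrees of level), its handle's centre within 35 mm of the mat's centre seen from above and 30 to 55 mm above the worktop (value of joint each of clip_left, clip_right above 1.2 rad and horizontal distance between lid_grip and mat_top below 0.035 m and height (world z) of lid_grip between 0.03 and 0.055 m and angle between lid_grip's own z axis and vertical below 0.17 rad); the robot touches nothing.
It fails at once if the lid is raised 15 mm or more while a clip is still less than 0.6 rad open (height (world z) of lid_grip above 0.145 m and value of joint any of clip_left, clip_right below 0.6 rad).
It also fails if it takes over 64 s, if anything falls off the work surface, if the arm or the gripper's body presses on something with over 40 N, if the wrist force passes 120 N, or if a joint passes its speed limit or range.

## Robot

A 6-joint arm with a two-finger parallel gripper is mounted at the origin on a cart in front of the work surface, level with it; the furniture and walls round the work are solid. World frame = base frame: x ahead of the robot, y to its left, z up, the work surface at z = 0. Lengths are in m, angles in degrees, forces in N, time in s.
With the tool pointing down it reaches from about 0.35 to 0.875 m from the base axis. Payload 4.2 kg.
Tool frame: the origin (TCP) lies on the centre line of the jaws, within the pads' length; the fingertips stand 19 mm ahead of it and the grasp point (between the pads) is the TCP; x points along the fingers, y is the direction in which the jaws open and shut, and the axes are right-handed (so a half turn about x gives the same grasp; the last joint's range is limited). The gripper opens to 87 mm and grips with 3 to 60 N. Pads are 19 mm wide; open, the fingers measure 117 mm over their backs; the gripper's body (75 mm by 190 mm) begins 51 mm behind the grasp point.
Start: joints at [14.817, 22.042, 0.453, 0, -68.411, -14.817], TCP at [0.625, 0, 0.242] pointing down, gripper open.
Joint ranges: [-179.83, 179.83], [-69.29, 118.12], [-61.27, 80.66], [-181.25, 117.63], [-171.15, -9.14], [-177.46, 177.46]. Speed limits (degrees/s): [159.86, 159.86, 180, 180, 180, 180].

## Interface

Orientations are given as a 3x3 rotation matrix whose columns are the frame's x, y, z axes.
In Python, from station import r, viewer, job, spotter gives the robot as it stands.
- The arm moves only by the tool play_rows, never from a script. Its argument "commands" is a list of rows, each an object of numbers: "fingers": the gripper command: -1 is fully open, 1 is shut, values between are in proportion; "tx", "ty", "tz": the shift along the tool's x, y, z normalised to -1 to 1, where 1 is 750 mm; "ax", "ay", "az": the turn, a rotation vector about the tool's x, y, z normalised to -1 to 1, where 1 is pi rad. In form: [{"fingers": .., "tx": .., "ty": .., "tz": .., "ax": .., "ay": .., "az": ..}, ...]. A call has 1 to 5 rows; each row is the pose to reach, as a shift and turn from the pose commanded when the call began, along the tool's axes at that moment, turning the shorter way round; what a row does not reach only later rows make up. A row lasts 1/12 s, in which the tool goes at most 41.7 mm and 7.16 degrees, less where a joint would pass 70% of its speed; a pose out of reach is approached as far as the arm can. A call with a number of a shift or a turn outside -1 to 1 is refused whole. A call with a gripper value outside its range is refused whole. The fingers move at their own pace and stop on an object; the grip force is fixed at half the most. Time passes only in rows, so rows that repeat a pose let the fingers close. It gives the time, the measured TCP pose, the force and the opening at its end, in the units of the state.
- r.sense(): the state, without advancing time (a new reading comes with each control period).
- viewer.capture(name): name is "scene" or "side" or "wrist"; returns a dict with "image" (420x560x3 uint8, red, green, blue), "fx", "fy", "cx", "cy" (pixels), "R" (3x3) and "t" (3): a world point X has camera coordinates R X + t; the wrist camera has in their place "mount" (4x4, takes a point from camera to tool coordinates, whose origin is the TCP and whose axes are the tool frame's). Camera axes: x right, y down, z forward; pixel columns grow to the right and rows downward; lengths in m; the calibration is good to about 2 mm. A picture is of the moment at which its call begins: read the wrist's pose just before it. There is no depth.
- job.finish_job(): hands the job in, once; it reports no verdict.
Trained networks look in a picture, given as the dict that the camera call returned (one of the last four; its "shot" number tells which), for a name from the list of things; names that differ only in an ending like _2 or _b are one class to them, and where a whole thing is asked for, a point or a joint stands for the part that bears it (a point fixed in the world has none). Each returns a list of dicts, best first, with "score" (0 to 1); they miss things now and then, are a little off and sometimes report something else, mostly with a low value. They report only what shows in the picture. A call takes as long as a camera call.
- spotter.find_in(name, picture): "uv" ([column, row] in pixels, amid what is visible of it).
- spotter.silhouettes(name, picture): "region" (420x560 bool, what is visible of it) and "uv" ([column, row] in pixels, amid what is visible of it).
The state is a dict: "time_s": time; "joints": joint angles; "joint_velocities": joint speeds; "effort": joint torques, N m; "tcp_pos": TCP position; "ee_rot": TCP orientation; "wrist_force": force on the tool from outside, world axes, zero at the start; "moment": the same for the moment, N m; "gripper_width": opening from 0.0 (shut) to 1.0 (fully open).
Only numpy, scipy, OpenCV 4.12 (cv2) and the standard library are available. Lean on these libraries where they do the work, as an engineer would, in place of code of your own. Each camera call takes 0.05 s, during which the arm holds its last target. There are 200 camera calls.

## Working session

There is one attempt and no reset: what is moved stays moved. The work goes in short steps, Python scripts to look and compute and a tool call to move; the robot and the scene stay as the last step left them, time stands still between calls to the robot, and variables do not carry over. Pictures are saved under pics/ and viewed, about 8 in all and at most 12, crops included, and the job is handed in when it is done.

Besides the shell and the picture viewer there is one more tool, called as name(argument=value, ...) on one line, values as JSON. play_rows: Moves the arm, as the interface text tells. Its arguments: {"type":"object","properties":{"commands":{"type":"array"}},"required":["commands"]}

```bash
mkdir -p pics; cat > h.py <<'E'
import numpy as np, cv2, pickle
from station import r, viewer, job, spotter
def save(c,n): cv2.imwrite('pics/'+n,cv2.cvtColor(c['image'],cv2.COLOR_RGB2BGR))
def ray(c,uv):
    d=np.array([(uv[0]-c['cx'])/c['fx'],(uv[1]-c['cy'])/c['fy'],1.]); R=np.array(c['R']);t=np.array(c['t'])
    return -R.T@t, R.T@d
def at_z(c,uv,z):
    o,d=ray(c,uv); return o+d*(z-o[2])/d[2]
def proj(c,X):
    p=np.atleast_2d(X)@np.array(c['R']).T+np.array(c['t']); return np.c_[c['fx']*p[:,0]/p[:,2]+c['cx'],c['fy']*p[:,1]/p[:,2]+c['cy']]
def wristcal(c,s):
    M=np.array(c['mount']);T=np.eye(4);T[:3,:3]=s['ee_rot'];T[:3,3]=s['tcp_pos']
    W=np.linalg.inv(T@M);c['R']=W[:3,:3];c['t']=W[:3,3];return c
E
python3 - <<'E'
from h import *
s=r.sense();print(s['tcp_pos'],np.round(s['ee_rot'],3).tolist(),s['time_s'])
C={}
for n in ['scene','side','wrist']:
    s=r.sense();c=viewer.capture(n)
    if n=='wrist':wristcal(c,s)
    C[n]=c;save(c,n+'0.png')
    for k,z in [('clip_box',.09),('clip_left',.12),('clip_right',.12),('lid_grip',.13),('mat_top',.004)]:
        try:
            for d in spotter.find_in(k,c)[:3]: print(n,k,round(d['score'],2),np.round(d['uv']),at_z(c,d['uv'],z).round(3))
        except Exception as e: print(k,e)
pickle.dump(C,open('c0.pkl','wb'))
a=np.hstack([C['scene']['image'],C['side']['image']]);
cv2.imwrite('pics/all0.png',cv2.resize(cv2.cvtColor(a,cv2.COLOR_RGB2BGR),(800,300)))
E
```

```text
[6.24426765e-01 2.66639012e-05 2.40461248e-01] [[-0.002, -1.0, 0.0], [-0.0, 0.0, 1.0], [-1.0, 0.002, -0.0]] 0.0
scene clip_left 0.74 [207. 176.] [0.514 0.453 0.12 ]
scene clip_right 0.51 [249. 199.] [0.464 0.241 0.12 ]
scene lid_grip 0.63 [225. 192.] [0.443 0.316 0.13 ]
scene mat_top 0.9 [389. 277.] [ 0.494 -0.184  0.004]
side clip_box 0.61 [206. 270.] [0.431 0.393 0.09 ]
side clip_box 0.6 [199. 240.] [0.513 0.343 0.09 ]
side clip_box 0.18 [351. 182.] [ 0.423 -0.053  0.09 ]
side clip_left 0.84 [158. 258.] [0.495 0.452 0.12 ]
side clip_right 0.83 [236. 210.] [0.506 0.248 0.12 ]
side lid_grip 0.89 [197. 239.] [0.475 0.375 0.13 ]
side mat_top 0.83 [353. 179.] [ 0.503 -0.183  0.004]
wrist clip_box 0.68 [401. 414.] [0.478 0.256 0.09 ]
wrist clip_right 0.53 [404. 411.] [0.49  0.219 0.12 ]
wrist mat_top 0.55 [394.  59.] [ 0.495 -0.147  0.004]
```

View pics/scene0.png

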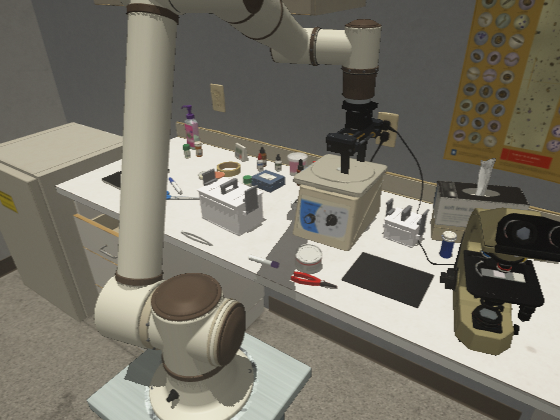

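View pics/wrist0.png

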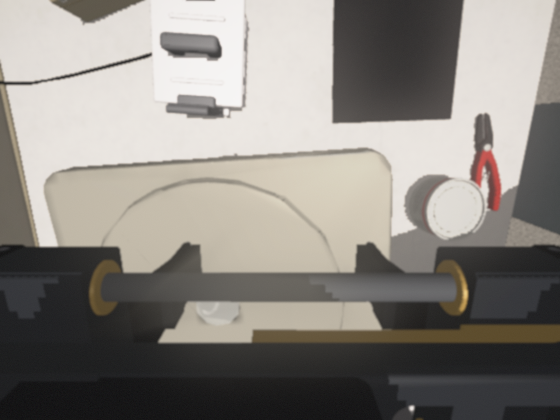

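View pics/side0.png

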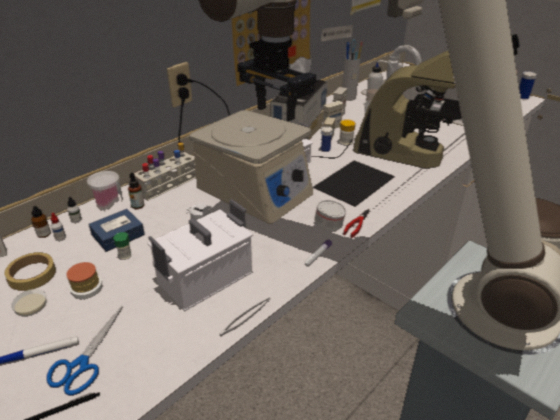

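```bash
python3 - <<'E'
from h import *
C=pickle.load(open('c0.pkl','rb'))
print(np.round(C['wrist']['mount'],3), [ (n,(-np.array(C[n]['R']).T@C[n]['t']).round(3)) for n in C])
def tri(a,ua,b,ub):
    o1,d1=ray(a,ua);o2,d2=ray(b,ub);A=np.c_[d1,-d2];k=np.linalg.lstsq(A,o2-o1,rcond=None)[0]
    p,q=o1+k[0]*d1,o2+k[1]*d2;return (p+q)/2,np.linalg.norm(p-q)
for n,a,b in [('left',(207,176),(158,258)),('right',(249,199),(236,210)),('grip',(225,192),(197,239)),('mat',(389,277),(353,179))]:
    print(n,tri(C['scene'],a,C['side'],b))
c={n:viewer.capture(n) for n in['scene','side']}
for n in c:
    m=spotter.silhouettes('mat_top',c[n])
    if m:
        cs,_=cv2.findContours(m[0]['region'].astype(np.uint8),cv2.RETR_EXTERNAL,cv2.CHAIN_APPROX_NONE)
        k=max(cs,key=cv2.contourArea)[:,0]
        P=np.array([at_z(c[n],u,.004)[:2] for u in k],np.float32); print(n,cv2.minAreaRect(P))
E
```

```text
[[ 0.001 -0.262  0.965 -0.143]
 [ 1.    -0.    -0.001  0.   ]
 [ 0.     0.965  0.262 -0.072]
 [ 0.     0.     0.     1.   ]] [('scene', array([-0.341, -0.444,  0.697])), ('side', array([-0.134,  0.792,  0.709])), ('wrist', array([ 0.625, -0.072,  0.384]))]
left (array([0.503552  , 0.44841379, 0.11864537]), np.float64(0.010632493563348944))
right (array([0.48889382, 0.25575383, 0.11700585]), np.float64(0.025024632567396343))
grip (array([0.49464902, 0.35906305, 0.10263961]), np.float64(0.013947727357405085))
mat (array([ 0.50087847, -0.18408827,  0.00202473]), np.float64(0.0074747528505684415))
scene ((0.49148234724998474, -0.18201641738414764), (0.14579564332962036, 0.19942164421081543), 2.025362014770508)
side ((0.4968951642513275, -0.17805638909339905), (0.14455388486385345, 0.20550088584423065), 1.793257236480713)
```

```bash
python3 - <<'E'
from h import *
C=pickle.load(open('c0.pkl','rb'))
def tri(a,ua,b,ub):
    o1,d1=ray(a,ua);o2,d2=ray(b,ub);A=np.c_[d1,-d2];k=np.linalg.lstsq(A,o2-o1,rcond=None)[0]
    p,q=o1+k[0]*d1,o2+k[1]*d2;return ((p+q)/2).round(3),np.linalg.norm(p-q).round(3)
for a,b in [((300,172),(262,157)),((353,192),(310,130))]: print(tri(C['scene'],a,C['side'],b))
E
```

```text
(array([0.55 , 0.127, 0.191]), np.float64(0.018))
(array([ 0.549, -0.043,  0.188]), np.float64(0.004))
```

play_rows(commands=[{"fingers":1,"tx":-0.08,"ty":0.167,"tz":0.667},{"fingers":1,"tx":-0.08,"ty":0.167,"tz":0.667},{"fingers":1,"tx":-0.08,"ty":0.167,"tz":0.667},{"fingers":1,"tx":-0.08,"ty":0.167,"tz":0.667},{"fingers":1,"tx":-0.08,"ty":0.167,"tz":0.667}])

```text
$.commands[0]: bad value
```

play_rows(commands=[{"fingers":1.0,"tx":-0.08,"ty":0.167,"tz":0.667,"ax":0.0,"ay":0.0,"az":0.0},{"fingers":1.0,"tx":-0.08,"ty":0.167,"tz":0.667,"ax":0.0,"ay":0.0,"az":0.0},{"fingers":1.0,"tx":-0.08,"ty":0.167,"tz":0.667,"ax":0.0,"ay":0.0,"az":0.0},{"fingers":1.0,"tx":-0.08,"ty":0.167,"tz":0.667,"ax":0.0,"ay":0.0,"az":0.0},{"fingers":1.0,"tx":-0.08,"ty":0.167,"tz":0.667,"ax":0.0,"ay":0.0,"az":0.0}])

```text
time_s: 1.52
tcp_pos: [0.574, 0.2024, 0.2661]
ee_rot: [[0.0, -1.0, 0.0], [0.0, 0.0, 1.0], [-1.0, -0.0, 0.0]]
wrist_force: [0.0, 0.4, 0.7]
gripper_width: 0.706
```

play_rows(commands=[{"fingers":1.0,"tx":-0.045,"ty":0.1,"tz":0.41,"ax":0.0,"ay":0.0,"az":0.0},{"fingers":1.0,"tx":-0.045,"ty":0.1,"tz":0.41,"ax":0.0,"ay":0.0,"az":0.0},{"fingers":1.0,"tx":-0.045,"ty":0.1,"tz":0.41,"ax":0.0,"ay":0.0,"az":0.0},{"fingers":1.0,"tx":-0.045,"ty":0.1,"tz":0.41,"ax":0.0,"ay":0.0,"az":0.0},{"fingers":1.0,"tx":-0.045,"ty":0.1,"tz":0.41,"ax":0.0,"ay":0.0,"az":0.0}])

```text
time_s: 1.93
tcp_pos: [0.5247, 0.4039, 0.2882]
ee_rot: [[0.0, -1.0, -0.0], [0.0, -0.0, 1.0], [-1.0, -0.0, 0.0]]
wrist_force: [1.1, -0.9, -0.1]
gripper_width: 0.327
```

play_rows(commands=[{"fingers":1.0,"tx":0.0,"ty":0.036,"tz":0.145,"ax":0.0,"ay":0.0,"az":0.0},{"fingers":1.0,"tx":0.0,"ty":0.036,"tz":0.145,"ax":0.0,"ay":0.0,"az":0.0},{"fingers":1.0,"tx":0.0,"ty":0.036,"tz":0.145,"ax":0.0,"ay":0.0,"az":0.0},{"fingers":1.0,"tx":0.0,"ty":0.036,"tz":0.145,"ax":0.0,"ay":0.0,"az":0.0}])

```text
time_s: 2.27
tcp_pos: [0.4963, 0.5161, 0.2856]
ee_rot: [[-0.001, -1.0, -0.005], [0.0, -0.005, 1.0], [-1.0, 0.001, 0.0]]
wrist_force: [0.0, -0.3, -0.5]
gripper_width: 0.042
```

```bash
python3 - <<'E'
from h import *
s=r.sense();c=wristcal(viewer.capture('wrist'),s);save(c,'w1.png');print(s['tcp_pos'],s['gripper_width'])
for k,z in [('lid_grip',.137),('clip_left',.143),('clip_right',.143)]:
    for d in spotter.silhouettes(k,c)[:2]:
        print(k,d['score'],d['uv'],at_z(c,d['uv'],z).round(3))
pickle.dump(c,open('c1.pkl','wb'))
E
```

```text
[0.49627484 0.51607598 0.2855886 ] 0.04150344718643177
lid_grip 0.79 [276.5, 57.1] [0.498 0.385 0.137]
```

View pics/w1.png

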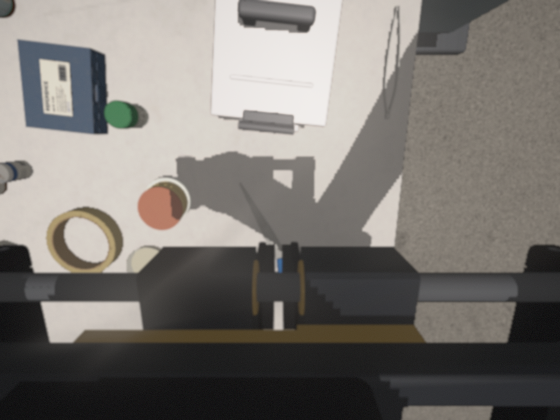

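```bash
python3 - <<'E'
from h import *
c=pickle.load(open('c1.pkl','rb'))
for uv,z in [((212,119),.106),((326,126),.106),((240,10),.137),((315,17),.137),((277,12),.137),((240,127),.143),((297,132),.143)]:
    print(uv,at_z(c,uv,z).round(4))
E
```

```text
(212, 119) [0.5621 0.4354 0.106 ]
(326, 126) [0.4485 0.4415 0.106 ]
(240, 10) [0.5283 0.3499 0.137 ]
(315, 17) [0.4662 0.3547 0.137 ]
(277, 12) [0.4978 0.3512 0.137 ]
(240, 127) [0.5301 0.443  0.143 ]
(297, 132) [0.4796 0.4471 0.143 ]
```

play_rows(commands=[{"fingers":1.0,"tx":0.0,"ty":-0.007,"tz":-0.159,"ax":0.0,"ay":0.0,"az":0.0},{"fingers":1.0,"tx":0.0,"ty":-0.007,"tz":-0.159,"ax":0.0,"ay":0.0,"az":0.0},{"fingers":1.0,"tx":0.0,"ty":-0.007,"tz":-0.159,"ax":0.0,"ay":0.0,"az":0.0},{"fingers":1.0,"tx":0.0,"ty":-0.007,"tz":-0.159,"ax":0.0,"ay":0.0,"az":0.0},{"fingers":1.0,"tx":0.0,"ty":-0.007,"tz":-0.159,"ax":0.0,"ay":0.0,"az":0.0}])

```text
time_s: 2.88
tcp_pos: [0.5047, 0.3882, 0.2896]
ee_rot: [[0.002, -1.0, 0.004], [0.002, 0.004, 1.0], [-1.0, -0.002, 0.002]]
wrist_force: [0.8, 0.1, -0.6]
gripper_width: 0.009
```

play_rows(commands=[{"fingers":1.0,"tx":0.05,"ty":0.0,"tz":0.0,"ax":0.0,"ay":0.0,"az":0.0},{"fingers":1.0,"tx":0.1,"ty":0.0,"tz":0.0,"ax":0.0,"ay":0.0,"az":0.0},{"fingers":1.0,"tx":0.13,"ty":0.0,"tz":0.0,"ax":0.0,"ay":0.0,"az":0.0},{"fingers":1.0,"tx":0.15,"ty":0.0,"tz":0.0,"ax":0.0,"ay":0.0,"az":0.0},{"fingers":1.0,"tx":0.15,"ty":0.0,"tz":0.0,"ax":0.0,"ay":0.0,"az":0.0}])

```text
time_s: 3.3
tcp_pos: [0.5025, 0.3901, 0.1708]
ee_rot: [[-0.006, -1.0, 0.001], [-0.006, 0.001, 1.0], [-1.0, 0.006, -0.006]]
wrist_force: [0.1, -0.7, -0.4]
gripper_width: 0.004
```

play_rows(commands=[{"fingers":1.0,"tx":0.02,"ty":0.0,"tz":0.006,"ax":0.0,"ay":0.0,"az":0.0},{"fingers":1.0,"tx":0.044,"ty":0.0,"tz":0.012,"ax":0.0,"ay":0.0,"az":0.0},{"fingers":1.0,"tx":0.044,"ty":0.0,"tz":0.012,"ax":0.0,"ay":0.0,"az":0.0},{"fingers":1.0,"tx":0.044,"ty":0.0,"tz":0.012,"ax":0.0,"ay":0.0,"az":0.0}])

```text
time_s: 3.63
tcp_pos: [0.5041, 0.4008, 0.1426]
ee_rot: [[0.0, -1.0, -0.0], [-0.001, -0.0, 1.0], [-1.0, -0.0, -0.001]]
wrist_force: [-0.2, -0.2, -0.0]
gripper_width: 0.007
```

play_rows(commands=[{"fingers":1.0,"tx":0.004,"ty":0.0,"tz":0.02,"ax":0.0,"ay":0.0,"az":0.0},{"fingers":1.0,"tx":0.004,"ty":0.0,"tz":0.04,"ax":0.0,"ay":0.0,"az":0.0},{"fingers":1.0,"tx":0.004,"ty":0.0,"tz":0.06,"ax":0.0,"ay":0.0,"az":0.0},{"fingers":1.0,"tx":0.004,"ty":0.0,"tz":0.08,"ax":0.0,"ay":0.0,"az":0.0},{"fingers":1.0,"tx":0.004,"ty":0.0,"tz":0.1,"ax":0.0,"ay":0.0,"az":0.0}])

```text
time_s: 4.05
tcp_pos: [0.5045, 0.477, 0.1411]
ee_rot: [[0.002, -1.0, -0.0], [0.002, -0.0, 1.0], [-1.0, -0.002, 0.002]]
wrist_force: [0.6, 0.5, -0.8]
gripper_width: 0.004
```

play_rows(commands=[{"fingers":1.0,"tx":0.0,"ty":0.0,"tz":0.015,"ax":0.0,"ay":0.0,"az":0.0},{"fingers":1.0,"tx":0.0,"ty":0.0,"tz":0.03,"ax":0.0,"ay":0.0,"az":0.0},{"fingers":1.0,"tx":0.0,"ty":0.0,"tz":0.045,"ax":0.0,"ay":0.0,"az":0.0},{"fingers":1.0,"tx":0.0,"ty":0.0,"tz":0.048,"ax":0.0,"ay":0.0,"az":0.0},{"fingers":1.0,"tx":0.0,"ty":0.0,"tz":0.048,"ax":0.0,"ay":0.0,"az":0.0}])

```text
time_s: 4.47
tcp_pos: [0.5038, 0.5123, 0.1392]
ee_rot: [[0.0, -1.0, -0.001], [0.0, -0.001, 1.0], [-1.0, -0.0, 0.0]]
wrist_force: [-0.9, -0.4, 0.4]
gripper_width: 0.006
```

play_rows(commands=[{"fingers":1.0,"tx":-0.05,"ty":0.0,"tz":0.0,"ax":0.0,"ay":0.0,"az":0.0},{"fingers":1.0,"tx":-0.08,"ty":0.0,"tz":0.0,"ax":0.0,"ay":0.0,"az":0.0},{"fingers":1.0,"tx":-0.08,"ty":0.0,"tz":0.0,"ax":0.0,"ay":0.0,"az":0.0}])

```text
time_s: 4.72
tcp_pos: [0.5062, 0.5129, 0.2063]
ee_rot: [[0.008, -1.0, -0.0], [0.008, -0.0, 1.0], [-1.0, -0.008, 0.008]]
wrist_force: [0.9, 0.3, 0.6]
gripper_width: 0.009
```

play_rows(commands=[{"fingers":1.0,"tx":0.0,"ty":0.0,"tz":-0.05,"ax":0.0,"ay":0.0,"az":0.0},{"fingers":1.0,"tx":0.0,"ty":0.005,"tz":-0.1,"ax":0.0,"ay":0.0,"az":0.0},{"fingers":1.0,"tx":0.0,"ty":0.009,"tz":-0.15,"ax":0.0,"ay":0.0,"az":0.0},{"fingers":1.0,"tx":0.0,"ty":0.011,"tz":-0.2,"ax":0.0,"ay":0.0,"az":0.0},{"fingers":1.0,"tx":0.0,"ty":0.011,"tz":-0.25,"ax":0.0,"ay":0.0,"az":0.0}])

```text
time_s: 5.13
tcp_pos: [0.4949, 0.3216, 0.1994]
ee_rot: [[-0.0, -1.0, 0.0], [-0.0, 0.0, 1.0], [-1.0, 0.0, -0.0]]
wrist_force: [0.1, -0.7, -1.4]
gripper_width: 0.006
```

play_rows(commands=[{"fingers":1.0,"tx":0.0,"ty":0.0,"tz":-0.017,"ax":0.0,"ay":0.0,"az":0.0},{"fingers":1.0,"tx":0.0,"ty":0.0,"tz":-0.017,"ax":0.0,"ay":0.0,"az":0.0},{"fingers":1.0,"tx":0.0,"ty":0.0,"tz":-0.017,"ax":0.0,"ay":0.0,"az":0.0}])

```text
time_s: 5.38
tcp_pos: [0.496, 0.3105, 0.1999]
ee_rot: [[0.001, -1.0, 0.002], [0.001, 0.002, 1.0], [-1.0, -0.001, 0.001]]
wrist_force: [0.2, 1.2, 0.3]
gripper_width: 0.002
```

```bash
python3 - <<'E'
from h import *
c=viewer.capture('side');print(r.sense()['tcp_pos'])
cv2.imwrite('pics/s2.png',cv2.resize(cv2.cvtColor(c['image'],cv2.COLOR_RGB2BGR)[150:350,60:340],None,fx=2.5,fy=2.5))
E
```

```text
[0.49597952 0.31150994 0.1996214 ]
```

View pics/s2.png

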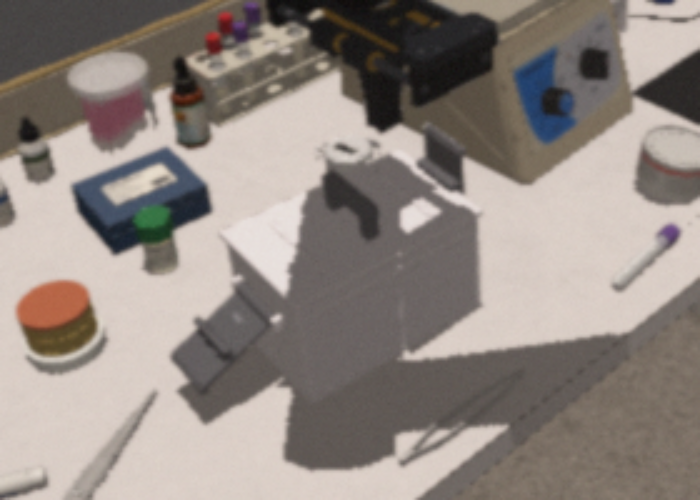

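The left clip lies folded open (crop 220,335); the right one still stands (445,160), and the fingertips are between handle and right clip.

play_rows(commands=[{"fingers":1.0,"tx":0.03,"ty":0.0,"tz":0.0,"ax":0.0,"ay":0.0,"az":0.0},{"fingers":1.0,"tx":0.06,"ty":0.0,"tz":0.0,"ax":0.0,"ay":0.0,"az":0.0},{"fingers":1.0,"tx":0.079,"ty":0.0,"tz":0.0,"ax":0.0,"ay":0.0,"az":0.0},{"fingers":1.0,"tx":0.079,"ty":0.0,"tz":0.0,"ax":0.0,"ay":0.0,"az":0.0},{"fingers":1.0,"tx":0.079,"ty":0.0,"tz":0.0,"ax":0.0,"ay":0.0,"az":0.0}])

```text
time_s: 5.85
tcp_pos: [0.4956, 0.3122, 0.1392]
ee_rot: [[-0.001, -1.0, -0.001], [-0.001, -0.001, 1.0], [-1.0, 0.001, -0.001]]
wrist_force: [-0.4, 1.0, 0.1]
gripper_width: -0.001
```

play_rows(commands=[{"fingers":1.0,"tx":0.0,"ty":0.002,"tz":-0.02,"ax":0.0,"ay":0.0,"az":0.0},{"fingers":1.0,"tx":0.0,"ty":0.003,"tz":-0.04,"ax":0.0,"ay":0.0,"az":0.0},{"fingers":1.0,"tx":0.0,"ty":0.005,"tz":-0.06,"ax":0.0,"ay":0.0,"az":0.0},{"fingers":1.0,"tx":0.0,"ty":0.006,"tz":-0.08,"ax":0.0,"ay":0.0,"az":0.0},{"fingers":1.0,"tx":0.0,"ty":0.007,"tz":-0.1,"ax":0.0,"ay":0.0,"az":0.0}])

```text
time_s: 6.27
tcp_pos: [0.4905, 0.2349, 0.1408]
ee_rot: [[0.001, -1.0, 0.0], [0.001, 0.0, 1.0], [-1.0, -0.001, 0.001]]
wrist_force: [0.7, 0.4, 1.0]
gripper_width: 0.006
```

play_rows(commands=[{"fingers":1.0,"tx":0.0,"ty":0.0,"tz":-0.015,"ax":0.0,"ay":0.0,"az":0.0},{"fingers":1.0,"tx":0.0,"ty":0.0,"tz":-0.03,"ax":0.0,"ay":0.0,"az":0.0},{"fingers":1.0,"tx":0.0,"ty":0.0,"tz":-0.045,"ax":0.0,"ay":0.0,"az":0.0},{"fingers":1.0,"tx":0.0,"ty":0.0,"tz":-0.058,"ax":0.0,"ay":0.0,"az":0.0},{"fingers":1.0,"tx":0.0,"ty":0.0,"tz":-0.058,"ax":0.0,"ay":0.0,"az":0.0}])

```text
time_s: 6.68
tcp_pos: [0.49, 0.1908, 0.1399]
ee_rot: [[-0.001, -1.0, 0.002], [-0.001, 0.002, 1.0], [-1.0, 0.001, -0.001]]
wrist_force: [0.3, 0.5, 0.0]
gripper_width: 0.005
```

play_rows(commands=[{"fingers":1.0,"tx":-0.05,"ty":0.0,"tz":0.0,"ax":0.0,"ay":0.0,"az":0.0},{"fingers":1.0,"tx":-0.1,"ty":0.0,"tz":0.0,"ax":0.0,"ay":0.0,"az":0.0},{"fingers":1.0,"tx":-0.16,"ty":0.0,"tz":0.0,"ax":0.0,"ay":0.0,"az":0.0},{"fingers":1.0,"tx":-0.16,"ty":0.0,"tz":0.0,"ax":0.0,"ay":0.0,"az":0.0}])

```text
time_s: 7.02
tcp_pos: [0.4942, 0.1946, 0.2685]
ee_rot: [[0.014, -1.0, -0.002], [0.007, -0.002, 1.0], [-1.0, -0.014, 0.007]]
wrist_force: [0.9, 1.5, 1.1]
gripper_width: -0.0
```

play_rows(commands=[{"fingers":0.0,"tx":0.0,"ty":0.0,"tz":0.05,"ax":0.0,"ay":0.0,"az":0.0},{"fingers":0.0,"tx":0.0,"ty":0.0,"tz":0.1,"ax":0.0,"ay":0.0,"az":0.0},{"fingers":0.0,"tx":0.0,"ty":-0.01,"tz":0.15,"ax":0.0,"ay":0.0,"az":0.0},{"fingers":0.0,"tx":0.0,"ty":-0.011,"tz":0.2,"ax":0.0,"ay":0.0,"az":0.0},{"fingers":0.0,"tx":0.0,"ty":-0.011,"tz":0.213,"ax":0.0,"ay":0.0,"az":0.0}])

```text
time_s: 7.43
tcp_pos: [0.4988, 0.3573, 0.2588]
ee_rot: [[0.001, -1.0, -0.003], [0.001, -0.003, 1.0], [-1.0, -0.001, 0.001]]
wrist_force: [0.4, -1.0, 0.7]
gripper_width: 0.3
```

play_rows(commands=[{"fingers":0.0,"tx":0.0,"ty":0.0,"tz":0.0,"ax":0.52,"ay":0.0,"az":0.0},{"fingers":0.0,"tx":0.0,"ty":0.0,"tz":0.0,"ax":0.52,"ay":0.0,"az":0.0},{"fingers":0.0,"tx":0.0,"ty":0.0,"tz":0.0,"ax":0.52,"ay":0.0,"az":0.0},{"fingers":0.0,"tx":0.0,"ty":0.0,"tz":0.0,"ax":0.52,"ay":0.0,"az":0.0},{"fingers":0.0,"tx":0.0,"ty":0.0,"tz":0.0,"ax":0.52,"ay":0.0,"az":0.0}])

```text
time_s: 7.85
tcp_pos: [0.4986, 0.3525, 0.2595]
ee_rot: [[-0.0, -0.808, 0.59], [-0.0, 0.59, 0.808], [-1.0, 0.0, -0.001]]
wrist_force: [0.0, 0.1, -0.4]
gripper_width: 0.494
```

play_rows(commands=[{"fingers":-0.2,"tx":0.0,"ty":0.0,"tz":0.0,"ax":0.321,"ay":0.0,"az":0.0},{"fingers":-0.2,"tx":0.0,"ty":0.0,"tz":0.0,"ax":0.321,"ay":0.0,"az":0.0},{"fingers":-0.2,"tx":0.0,"ty":0.0,"tz":0.0,"ax":0.321,"ay":0.0,"az":0.0},{"fingers":-0.2,"tx":0.0,"ty":0.0,"tz":0.0,"ax":0.321,"ay":0.0,"az":0.0},{"fingers":-0.2,"tx":0.0,"ty":0.0,"tz":0.0,"ax":0.321,"ay":0.0,"az":0.0}])

```text
time_s: 8.27
tcp_pos: [0.4986, 0.3524, 0.2596]
ee_rot: [[-0.0, -0.31, 0.951], [-0.0, 0.951, 0.31], [-1.0, -0.0, -0.0]]
wrist_force: [-0.6, 0.4, 0.2]
gripper_width: 0.596
```

play_rows(commands=[{"fingers":-0.2,"tx":0.0,"ty":0.0,"tz":0.0,"ax":0.122,"ay":0.0,"az":0.0},{"fingers":-0.2,"tx":0.0,"ty":0.0,"tz":0.0,"ax":0.122,"ay":0.0,"az":0.0},{"fingers":-0.2,"tx":0.0,"ty":0.0,"tz":0.0,"ax":0.122,"ay":0.0,"az":0.0},{"fingers":-0.2,"tx":0.0,"ty":0.0,"tz":0.0,"ax":0.122,"ay":0.0,"az":0.0},{"fingers":-0.2,"tx":0.0,"ty":0.0,"tz":0.0,"ax":0.122,"ay":0.0,"az":0.0}])

```text
time_s: 8.68
tcp_pos: [0.4986, 0.3524, 0.2597]
ee_rot: [[-0.0, 0.06, 0.998], [-0.0, 0.998, -0.06], [-1.0, -0.0, -0.0]]
wrist_force: [-0.9, 0.5, -0.0]
gripper_width: 0.602
```

```bash
python3 - <<'E'
from h import *
s=r.sense();w=wristcal(viewer.capture('wrist'),s);c=viewer.capture('side');print(s['tcp_pos'],s['gripper_width'],np.degrees(np.arctan2(s['ee_rot'][1][2],s['ee_rot'][0][2])),s['joints'])
pickle.dump(w,open('w3.pkl','wb'))
a=np.hstack([w['image'],c['image'][150:350,60:340].repeat(2,0).repeat(2,1)[:400][:,:]] if 0 else [w['image']])
b=cv2.resize(c['image'][150:350,120:300],(378,420))
im=np.hstack([w['image'],b]);im=cv2.resize(im,None,fx=.85,fy=.85)
cv2.imwrite('pics/c3.png',cv2.cvtColor(im,cv2.COLOR_RGB2BGR))
E
```

```text
[0.49860942 0.35242838 0.25971703] 0.6015997240387008 -3.416699860414982 [ 5.04258901e+01  1.99843071e+01 -2.22002792e-02  1.09375723e-03
 -7.00143396e+01 -1.43842962e+02]
```

View pics/c3.png

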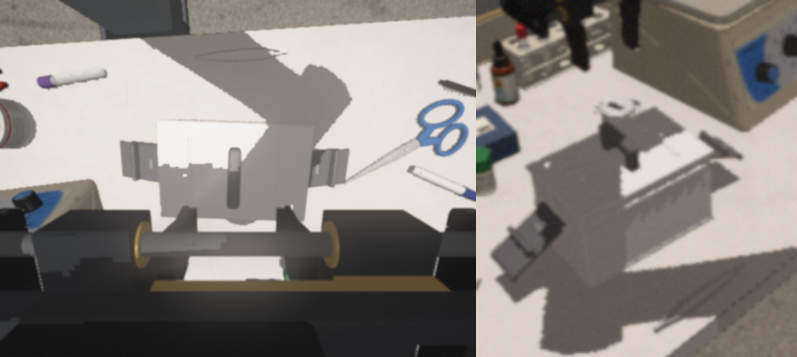

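```bash
python3 - <<'E'
from h import *
c=pickle.load(open('w3.pkl','rb'))
for uv in [(235,150),(233.5,206),(234.5,178)]: print(at_z(c,np.array(uv)/.85,.137).round(4))
for uv in [(158,121),(306,124),(162,217),(311,220)]: print(at_z(c,np.array(uv)/.85,.106).round(4))
C=pickle.load(open('c0.pkl','rb'))
def tri(a,ua,b,ub):
    o1,d1=ray(a,ua);o2,d2=ray(b,ub);A=np.c_[d1,-d2];k=np.linalg.lstsq(A,o2-o1,rcond=None)[0]
    p,q=o1+k[0]*d1,o2+k[1]*d2;return ((p+q)/2).round(3),np.linalg.norm(p-q).round(3)
print('microscope front base',tri(C['scene'],(458,335),C['side'],(372,153)))
E
```

```text
[0.4666 0.3527 0.137 ]
[0.5266 0.3474 0.137 ]
[0.4958 0.3504 0.137 ]
[0.4344 0.2698 0.106 ]
[0.4473 0.4319 0.106 ]
[0.5473 0.259  0.106 ]
[0.5619 0.439  0.106 ]
microscope front base (array([ 0.533, -0.378, -0.055]), np.float64(0.111))
```

play_rows(commands=[{"fingers":-0.2,"tx":0.05,"ty":-0.001,"tz":-0.001,"ax":0.0,"ay":0.0,"az":0.0},{"fingers":-0.2,"tx":0.1,"ty":-0.001,"tz":-0.001,"ax":0.0,"ay":0.0,"az":0.0},{"fingers":-0.2,"tx":0.13,"ty":-0.001,"tz":-0.001,"ax":0.0,"ay":0.0,"az":0.0},{"fingers":-0.2,"tx":0.155,"ty":-0.001,"tz":-0.001,"ax":0.0,"ay":0.0,"az":0.0},{"fingers":-0.2,"tx":0.17,"ty":-0.001,"tz":-0.001,"ax":0.0,"ay":0.0,"az":0.0}])

```text
time_s: 9.2
tcp_pos: [0.4969, 0.3509, 0.1298]
ee_rot: [[-0.003, 0.061, 0.998], [-0.003, 0.998, -0.061], [-1.0, -0.003, -0.003]]
wrist_force: [-0.2, -1.0, 0.4]
gripper_width: 0.6
```

play_rows(commands=[{"fingers":1.0,"tx":0.0,"ty":0.0,"tz":0.0,"ax":0.0,"ay":0.0,"az":0.0},{"fingers":1.0,"tx":0.0,"ty":0.0,"tz":0.0,"ax":0.0,"ay":0.0,"az":0.0},{"fingers":1.0,"tx":0.0,"ty":0.0,"tz":0.0,"ax":0.0,"ay":0.0,"az":0.0},{"fingers":1.0,"tx":0.0,"ty":0.0,"tz":0.0,"ax":0.0,"ay":0.0,"az":0.0},{"fingers":1.0,"tx":0.0,"ty":0.0,"tz":0.0,"ax":0.0,"ay":0.0,"az":0.0}])

```text
time_s: 9.62
tcp_pos: [0.4984, 0.3524, 0.134]
ee_rot: [[0.002, 0.062, 0.998], [0.002, 0.998, -0.062], [-1.0, 0.002, 0.002]]
wrist_force: [-0.4, -0.3, -0.3]
gripper_width: 0.308
```

play_rows(commands=[{"fingers":1.0,"tx":0.0,"ty":0.0,"tz":0.0,"ax":0.0,"ay":0.0,"az":0.0},{"fingers":1.0,"tx":0.0,"ty":0.0,"tz":0.0,"ax":0.0,"ay":0.0,"az":0.0},{"fingers":1.0,"tx":0.0,"ty":0.0,"tz":0.0,"ax":0.0,"ay":0.0,"az":0.0},{"fingers":1.0,"tx":0.0,"ty":0.0,"tz":0.0,"ax":0.0,"ay":0.0,"az":0.0},{"fingers":1.0,"tx":0.0,"ty":0.0,"tz":0.0,"ax":0.0,"ay":0.0,"az":0.0}])

```text
time_s: 10.03
tcp_pos: [0.498, 0.3517, 0.1332]
ee_rot: [[0.001, 0.063, 0.998], [0.0, 0.998, -0.063], [-1.0, 0.0, 0.001]]
wrist_force: [-1.1, -1.7, 5.4]
gripper_width: 0.159
```

play_rows(commands=[{"fingers":1.0,"tx":-0.01,"ty":0.0,"tz":0.0,"ax":0.0,"ay":0.0,"az":0.0},{"fingers":1.0,"tx":-0.02,"ty":0.0,"tz":0.0,"ax":0.0,"ay":0.0,"az":0.0},{"fingers":1.0,"tx":-0.04,"ty":0.0,"tz":0.0,"ax":0.0,"ay":0.0,"az":0.0},{"fingers":1.0,"tx":-0.06,"ty":0.0,"tz":0.0,"ax":0.0,"ay":0.0,"az":0.0},{"fingers":1.0,"tx":-0.08,"ty":0.0,"tz":0.0,"ax":0.0,"ay":0.0,"az":0.0}])

```text
time_s: 10.45
tcp_pos: [0.4977, 0.352, 0.193]
ee_rot: [[-0.0, 0.062, 0.998], [-0.0, 0.998, -0.062], [-1.0, -0.0, -0.0]]
wrist_force: [-0.2, 1.0, -0.9]
gripper_width: 0.158
```

play_rows(commands=[{"fingers":1.0,"tx":-0.02,"ty":0.0,"tz":0.0,"ax":0.0,"ay":0.0,"az":0.0},{"fingers":1.0,"tx":-0.05,"ty":0.0,"tz":0.0,"ax":0.0,"ay":0.0,"az":0.0},{"fingers":1.0,"tx":-0.08,"ty":0.0,"tz":0.0,"ax":0.0,"ay":0.0,"az":0.0},{"fingers":1.0,"tx":-0.11,"ty":0.0,"tz":0.0,"ax":0.0,"ay":0.0,"az":0.0},{"fingers":1.0,"tx":-0.13,"ty":0.0,"tz":0.0,"ax":0.0,"ay":0.0,"az":0.0}])

```text
time_s: 10.87
tcp_pos: [0.4982, 0.3524, 0.2928]
ee_rot: [[0.002, 0.062, 0.998], [0.002, 0.998, -0.062], [-1.0, 0.003, 0.002]]
wrist_force: [0.8, -0.3, -1.9]
gripper_width: 0.154
```

```bash
python3 - <<'E'
from h import *
s=r.sense();c=viewer.capture('side');d=viewer.capture('scene');print(s['tcp_pos'],s['gripper_width'],s['wrist_force'],s['moment'],s['ee_rot'])
im=np.hstack([cv2.resize(c['image'][100:340,100:340],(400,400)),cv2.resize(d['image'][90:290,150:350],(400,400))])
cv2.imwrite('pics/c4.png',cv2.cvtColor(im,cv2.COLOR_RGB2BGR))
E
```

```text
[0.49819241 0.35236077 0.29275516] 0.15449725420761623 [ 0.84422111 -0.34664125 -1.94524556] [ 0.02447613 -0.12507216  0.00555402] [[ 0.00246036  0.06167539  0.99809323]
 [ 0.00244573  0.99809289 -0.06168139]
 [-0.99999398  0.00259283  0.00230482]]
```

View pics/c4.png

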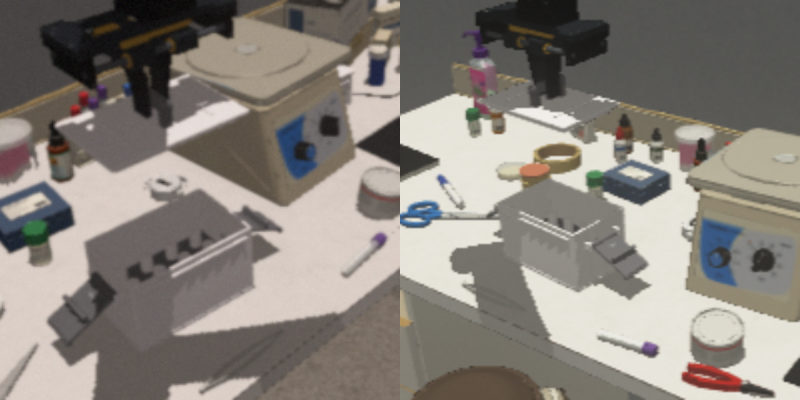

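The lid hangs level from the gripper, both clips lie open and the tubes show. Now to the mat.

play_rows(commands=[{"fingers":1.0,"tx":0.0,"ty":-0.02,"tz":0.001,"ax":-0.005,"ay":0.0,"az":0.0},{"fingers":1.0,"tx":0.0,"ty":-0.055,"tz":0.003,"ax":-0.01,"ay":0.0,"az":0.0},{"fingers":1.0,"tx":0.0,"ty":-0.1,"tz":0.006,"ax":-0.015,"ay":0.0,"az":0.0},{"fingers":1.0,"tx":0.0,"ty":-0.15,"tz":0.009,"ax":-0.02,"ay":0.0,"az":0.0},{"fingers":1.0,"tx":0.0,"ty":-0.2,"tz":0.012,"ax":-0.02,"ay":0.0,"az":0.0}])

```text
time_s: 11.38
tcp_pos: [0.4964, 0.2002, 0.2881]
ee_rot: [[-0.003, -0.002, 1.0], [-0.001, 1.0, 0.002], [-1.0, -0.001, -0.003]]
wrist_force: [1.3, -0.1, -2.4]
gripper_width: 0.156
```

play_rows(commands=[{"fingers":1.0,"tx":0.0,"ty":-0.05,"tz":0.0,"ax":0.0,"ay":0.0,"az":0.0},{"fingers":1.0,"tx":0.0,"ty":-0.1,"tz":0.0,"ax":0.0,"ay":0.0,"az":0.0},{"fingers":1.0,"tx":0.0,"ty":-0.15,"tz":0.0,"ax":0.0,"ay":0.0,"az":0.0},{"fingers":1.0,"tx":0.0,"ty":-0.2,"tz":0.0,"ax":0.0,"ay":0.0,"az":0.0},{"fingers":1.0,"tx":0.0,"ty":-0.25,"tz":0.0,"ax":0.0,"ay":0.0,"az":0.0}])

```text
time_s: 11.8
tcp_pos: [0.4964, 0.0124, 0.2886]
ee_rot: [[-0.002, -0.001, 1.0], [0.0, 1.0, 0.001], [-1.0, 0.0, -0.002]]
wrist_force: [1.1, -0.1, -2.3]
gripper_width: 0.161
```

play_rows(commands=[{"fingers":1.0,"tx":0.0,"ty":-0.05,"tz":0.0,"ax":0.0,"ay":0.0,"az":0.0},{"fingers":1.0,"tx":0.0,"ty":-0.1,"tz":0.0,"ax":0.0,"ay":0.0,"az":0.0},{"fingers":1.0,"tx":0.0,"ty":-0.15,"tz":0.0,"ax":0.0,"ay":0.0,"az":0.0},{"fingers":1.0,"tx":0.0,"ty":-0.18,"tz":0.0,"ax":0.0,"ay":0.0,"az":0.0},{"fingers":1.0,"tx":0.0,"ty":-0.2,"tz":0.0,"ax":0.0,"ay":0.0,"az":0.0}])

```text
time_s: 12.22
tcp_pos: [0.4965, -0.1381, 0.2883]
ee_rot: [[-0.003, 0.002, 1.0], [0.001, 1.0, -0.002], [-1.0, 0.001, -0.003]]
wrist_force: [0.3, 0.3, -1.4]
gripper_width: 0.157
```

play_rows(commands=[{"fingers":1.0,"tx":0.0,"ty":-0.03,"tz":-0.001,"ax":0.0,"ay":0.0,"az":0.0},{"fingers":1.0,"tx":0.03,"ty":-0.053,"tz":-0.002,"ax":0.0,"ay":0.0,"az":0.0},{"fingers":1.0,"tx":0.07,"ty":-0.053,"tz":-0.002,"ax":0.0,"ay":0.0,"az":0.0},{"fingers":1.0,"tx":0.11,"ty":-0.053,"tz":-0.002,"ax":0.0,"ay":0.0,"az":0.0},{"fingers":1.0,"tx":0.15,"ty":-0.053,"tz":-0.002,"ax":0.0,"ay":0.0,"az":0.0}])

```text
time_s: 12.63
tcp_pos: [0.4949, -0.1759, 0.1751]
ee_rot: [[-0.001, 0.001, 1.0], [0.001, 1.0, -0.001], [-1.0, 0.001, -0.001]]
wrist_force: [0.2, 0.6, -2.1]
gripper_width: 0.157
```

play_rows(commands=[{"fingers":1.0,"tx":0.04,"ty":0.0,"tz":0.0,"ax":0.0,"ay":0.0,"az":0.0},{"fingers":1.0,"tx":0.07,"ty":0.0,"tz":0.0,"ax":0.0,"ay":0.0,"az":0.0},{"fingers":1.0,"tx":0.09,"ty":0.0,"tz":0.0,"ax":0.0,"ay":0.0,"az":0.0},{"fingers":1.0,"tx":0.1,"ty":0.0,"tz":0.0,"ax":0.0,"ay":0.0,"az":0.0},{"fingers":1.0,"tx":0.1,"ty":0.0,"tz":0.0,"ax":0.0,"ay":0.0,"az":0.0}])

```text
time_s: 13.05
tcp_pos: [0.4943, -0.1754, 0.0999]
ee_rot: [[-0.006, -0.0, 1.0], [0.001, 1.0, 0.0], [-1.0, 0.001, -0.006]]
wrist_force: [0.1, -0.0, -1.4]
gripper_width: 0.158
```

```bash
python3 - <<'E'
from h import *
s=r.sense();d=viewer.capture('scene');print(s['tcp_pos'],s['gripper_width'],s['wrist_force'])
cv2.imwrite('pics/c5.png',cv2.cvtColor(cv2.resize(d['image'][180:330,290:510],None,fx=3.5,fy=3.5),cv2.COLOR_RGB2BGR))
E
```

```text
[ 0.4942768  -0.17540765  0.09987536] 0.15840916949241995 [ 0.10838021 -0.01403882 -1.36349033]
```

View pics/c5.png

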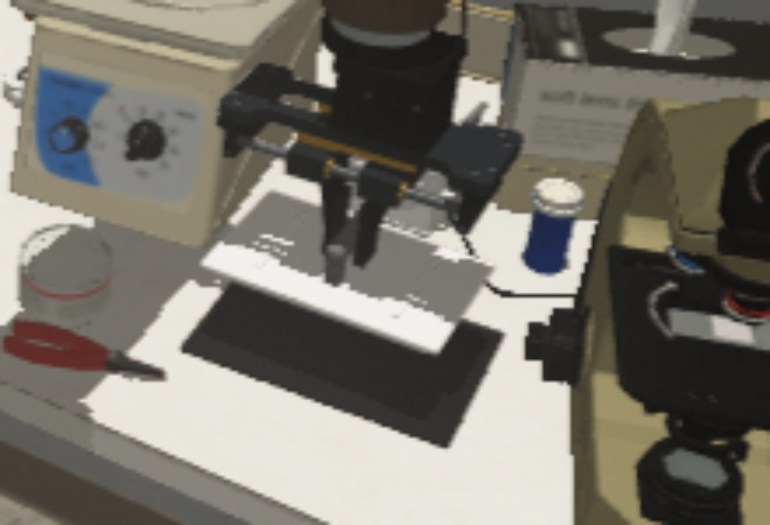

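play_rows(commands=[{"fingers":1.0,"tx":0.03,"ty":-0.004,"tz":0.0,"ax":0.0,"ay":0.0,"az":0.0},{"fingers":1.0,"tx":0.05,"ty":-0.004,"tz":0.0,"ax":0.0,"ay":0.0,"az":0.0},{"fingers":1.0,"tx":0.06,"ty":-0.004,"tz":0.0,"ax":0.0,"ay":0.0,"az":0.0},{"fingers":1.0,"tx":0.067,"ty":-0.004,"tz":0.0,"ax":0.0,"ay":0.0,"az":0.0},{"fingers":1.0,"tx":0.067,"ty":-0.004,"tz":0.0,"ax":0.0,"ay":0.0,"az":0.0}])

```text
time_s: 13.52
tcp_pos: [0.4962, -0.1787, 0.0522]
ee_rot: [[-0.0, -0.001, 1.0], [-0.0, 1.0, 0.001], [-1.0, -0.0, -0.0]]
wrist_force: [0.6, 0.5, -0.8]
gripper_width: 0.163
```

play_rows(commands=[{"fingers":1.0,"tx":0.002,"ty":0.0,"tz":0.0,"ax":0.0,"ay":0.0,"az":0.0},{"fingers":1.0,"tx":0.004,"ty":0.0,"tz":0.0,"ax":0.0,"ay":0.0,"az":0.0},{"fingers":1.0,"tx":0.005,"ty":0.0,"tz":0.0,"ax":0.0,"ay":0.0,"az":0.0},{"fingers":1.0,"tx":0.005,"ty":0.0,"tz":0.0,"ax":0.0,"ay":0.0,"az":0.0}])

```text
time_s: 13.85
tcp_pos: [0.4964, -0.1787, 0.0489]
ee_rot: [[0.001, -0.0, 1.0], [-0.0, 1.0, 0.0], [-1.0, -0.0, 0.001]]
wrist_force: [0.0, 0.2, -1.3]
gripper_width: 0.159
```

play_rows(commands=[{"fingers":1.0,"tx":0.002,"ty":0.0,"tz":0.0,"ax":0.0,"ay":0.0,"az":0.0},{"fingers":1.0,"tx":0.003,"ty":0.0,"tz":0.0,"ax":0.0,"ay":0.0,"az":0.0},{"fingers":1.0,"tx":0.003,"ty":0.0,"tz":0.0,"ax":0.0,"ay":0.0,"az":0.0}])

```text
time_s: 14.1
tcp_pos: [0.496, -0.1787, 0.0461]
ee_rot: [[-0.0, -0.0, 1.0], [0.0, 1.0, 0.0], [-1.0, 0.0, -0.0]]
wrist_force: [-0.5, -0.7, -1.2]
gripper_width: 0.159
```

play_rows(commands=[{"fingers":1.0,"tx":0.001,"ty":0.0,"tz":0.0,"ax":0.0,"ay":0.0,"az":0.0},{"fingers":1.0,"tx":0.002,"ty":0.0,"tz":0.0,"ax":0.0,"ay":0.0,"az":0.0},{"fingers":1.0,"tx":0.002,"ty":0.0,"tz":0.0,"ax":0.0,"ay":0.0,"az":0.0}])

```text
time_s: 14.35
tcp_pos: [0.4962, -0.1787, 0.0452]
ee_rot: [[0.0, -0.001, 1.0], [-0.0, 1.0, 0.001], [-1.0, -0.0, 0.0]]
wrist_force: [-1.3, 1.0, 4.0]
gripper_width: 0.157
```

Contact (+4 N). I release by opening partway, wait, then rise straight up.

play_rows(commands=[{"fingers":0.0,"tx":0.0,"ty":0.0,"tz":0.0,"ax":0.0,"ay":0.0,"az":0.0},{"fingers":0.0,"tx":0.0,"ty":0.0,"tz":0.0,"ax":0.0,"ay":0.0,"az":0.0},{"fingers":0.0,"tx":0.0,"ty":0.0,"tz":0.0,"ax":0.0,"ay":0.0,"az":0.0},{"fingers":0.0,"tx":0.0,"ty":0.0,"tz":0.0,"ax":0.0,"ay":0.0,"az":0.0},{"fingers":0.0,"tx":0.0,"ty":0.0,"tz":0.0,"ax":0.0,"ay":0.0,"az":0.0}])

```text
time_s: 14.77
tcp_pos: [0.4961, -0.1787, 0.0446]
ee_rot: [[-0.0, -0.0, 1.0], [-0.0, 1.0, 0.0], [-1.0, -0.0, -0.0]]
wrist_force: [-1.2, 0.5, 0.0]
gripper_width: 0.441
```

play_rows(commands=[{"fingers":0.0,"tx":-0.02,"ty":0.0,"tz":0.0,"ax":0.0,"ay":0.0,"az":0.0},{"fingers":0.0,"tx":-0.05,"ty":0.0,"tz":0.0,"ax":0.0,"ay":0.0,"az":0.0},{"fingers":0.0,"tx":-0.1,"ty":0.0,"tz":0.0,"ax":0.0,"ay":0.0,"az":0.0},{"fingers":0.0,"tx":-0.15,"ty":0.0,"tz":0.0,"ax":0.0,"ay":0.0,"az":0.0},{"fingers":0.0,"tx":-0.2,"ty":0.0,"tz":0.0,"ax":0.0,"ay":0.0,"az":0.0}])

```text
time_s: 15.18
tcp_pos: [0.4956, -0.1787, 0.1961]
ee_rot: [[-0.001, -0.0, 1.0], [0.0, 1.0, 0.0], [-1.0, 0.0, -0.001]]
wrist_force: [0.8, -0.3, -0.2]
gripper_width: 0.498
```

play_rows(commands=[{"fingers":0.0,"tx":-0.05,"ty":0.0,"tz":0.0,"ax":0.0,"ay":0.0,"az":0.0},{"fingers":0.0,"tx":-0.1,"ty":0.0,"tz":0.0,"ax":0.0,"ay":0.0,"az":0.0},{"fingers":0.0,"tx":-0.1,"ty":0.0,"tz":0.0,"ax":0.0,"ay":0.0,"az":0.0},{"fingers":0.0,"tx":-0.1,"ty":0.0,"tz":0.0,"ax":0.0,"ay":0.0,"az":0.0}])

```text
time_s: 15.52
tcp_pos: [0.4971, -0.1787, 0.2723]
ee_rot: [[0.006, -0.0, 1.0], [-0.0, 1.0, 0.0], [-1.0, -0.0, 0.006]]
wrist_force: [-0.5, 0.1, -0.7]
gripper_width: 0.501
```

```bash
python3 - <<'E'
from h import *
s=r.sense();w=wristcal(viewer.capture('wrist'),s);d=viewer.capture('scene');c=viewer.capture('side');print(s['tcp_pos'],s['gripper_width'])
for k,z in [('lid_grip',.049)]:
    for p in (w,d,c):
        for q in spotter.find_in(k,p)[:1]: print(q['score'],np.round(q['uv']),at_z(p,q['uv'],.045).round(3))
im=np.hstack([cv2.resize(d['image'][190:330,310:450],(400,400)),cv2.resize(c['image'][150:350,100:300],(400,400))])
cv2.imwrite('pics/c6.png',cv2.cvtColor(im,cv2.COLOR_RGB2BGR))
E
```

```text
[ 0.49707757 -0.17871086  0.27228616] 0.500794047864286
0.75 [277. 181.] [ 0.488 -0.18   0.045]
0.8 [390. 272.] [ 0.464 -0.195  0.045]
0.89 [350. 179.] [ 0.475 -0.124  0.045]
```

View pics/c6.png

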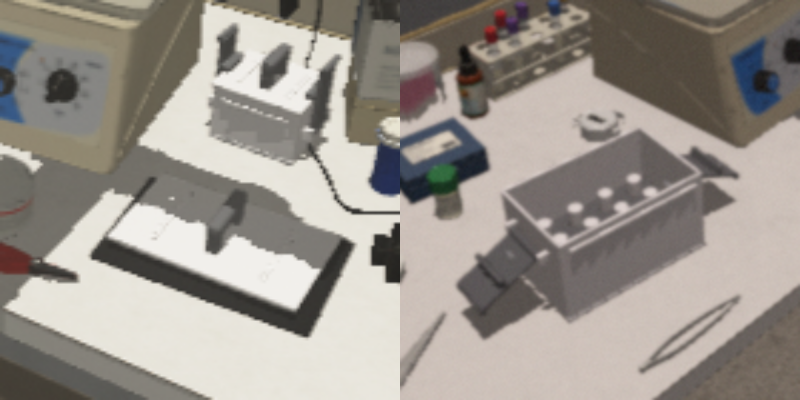

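```bash
python3 -c "
from station import job
print(job.finish_job())"
```

```text
the job is handed in; nothing more can be done
None
```

I flipped both clips of the long box open, lifted the lid off by its handle and set it down, handle up, on the dark mat. The job was handed in at about 16 s of the 64 s allowed; handing in reports no verdict.

- **Final pictures:** the lid lies flat inside the mat's outline with mat showing round it. Both clips are folded open and the tubes in the box can be seen.
- **Contact and release:** the lid touched the mat at about +4 N. I then opened the fingers and raised the gripper about 0.23 m straight up, clear of everything.
- **Position:** the lid was released with the gripper at (0.496, -0.179). The mat's centre was estimated at (0.495, -0.180) from two cameras that agreed to about 6 mm. The wrist camera's last find put the handle at (0.488, -0.180).
- **Disagreement:** the last finds from the scene and side cameras gave (0.464, -0.195) and (0.475, -0.124). The side value would be outside the 35 mm limit. I took both as marking the lid or handle at a different height than I assumed, and trusted the pictures and the release pose instead.

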